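# Line up the tea canisters by height

## Robot

A 7-joint arm with a two-finger parallel gripper is mounted at the origin on the work surface. World frame = base frame: x ahead of the robot, y to its left, z up, the work surface at z = 0. Lengths are in m, angles in rad, forces in N, time in s.
With the tool pointing down it reaches from about 0.425 to 0.875 m from the base axis. Payload 4.7 kg.
Tool frame: the origin (TCP) lies at the centre of the arm's flange, where the gripper is bolted on; the fingertips stand 182 mm ahead of it and the grasp point (between the pads) lies 164 mm ahead of it; x points along the fingers, y is the direction in which the jaws open and shut, and the axes are right-handed (so a half turn about x gives the same grasp; the last joint's range is limited). The gripper opens to 87 mm and grips with 3 to 60 N. Pads are 19 mm wide; open, the fingers measure 117 mm over their backs; the gripper's body (75 mm by 190 mm) begins 51 mm behind the grasp point.
Start: joints at [1.312, 0.321, -0.07, 1.45, 0.023, 1.371, -0.057], TCP at [0.175, -0.626, 0.405] pointing down, gripper open.
Joint ranges: [-2.86, 2.86], [-0.3, 2.09], [-1.38, 1.24], [0.06, 2.45], [-1.56, 4.7], [0.09, 2.05], [-2.69, 2.69]. Speed limits (rad/s): [2.57, 2.57, 3.14, 3.14, 3.14, 3.14, 3.14].

## Interface

Orientations are given as a rotation vector (axis times angle).
In Python, from bench import ctrl gives the robot as it stands.
- The arm moves only by the shell command python3 -m crank 'ROWS' [FORCE]. ROWS is JSON, one flat list of numbers, 7 for each row, row after row: the shift along the tool's x, y, z in mm, then the turn, a rotation vector about the tool's x, y, z in rad, then the finger opening in mm, from 0 to 87. A call has exactly 5 rows; each row shifts and turns the commanded pose from where the row before left it, along the tool's axes as they then stand; what a row does not reach is not made up. A row lasts 1/8 s, in which the tool goes at most 62.5 mm and 10.7 degrees, less where a joint would pass 70% of its speed; a pose out of reach is approached as far as the arm can. A call with a gripper value outside its range is refused whole. The fingers move at their own pace and stop on an object; FORCE is the grip in N (left out, the last holds). Time passes only in rows, so rows that do not move let the fingers close, or fill a call up. It gives the time, the measured TCP pose, the force and the opening at its end, in the units of the state.
- ctrl.get_state(): the state, without advancing time (a new reading comes with each control period).
- ctrl.get_image(name): name is "side" or "top"; returns the picture (384x512x3 uint8, red, green, blue); there is no depth.
- ctrl.camera_params(name): a dict with "K" (3x3 intrinsics, pixels), "world_to_cam" (4x4, takes a point from world to camera coordinates). Camera axes: x right, y down, z forward; pixel columns grow to the right and rows downward; lengths in m; the calibration is good to about 2 mm. A picture is of the moment at which its call begins. camera_params takes no time and is no camera call.
- ctrl.close_job(): hands the job in, once; it reports no verdict.
Trained networks look in the newest picture that a camera, given by its name, has taken for a name from the list of things; names that differ only in an ending like _2 or _b are one class to them, and where a whole thing is asked for, a point or a joint stands for the part that bears it (a point fixed in the world has none). Each returns a list of dicts, best first, with "confidence" (0 to 1); they miss things now and then, are a little off and sometimes report something else, mostly with a low value. They report only what shows in the picture. A call takes as long as a camera call.
- ctrl.regions_of(camera, target): "region" (384x512 bool, what is visible of it) and "at" ([column, row] in pixels, amid what is visible of it).
- ctrl.mark_of(camera, target): "at" ([column, row] in pixels: a listed point, or the origin of a listed thing).
The state is a dict: "time": time; "joint_positions": joint angles; "qd": joint speeds; "joint_torque": joint torques, N m; "position": TCP position; "tool_rot": TCP orientation; "ft_force": force on the tool from outside, world axes, zero at the start; "torque": the same for the moment, N m; "grip_width": opening from 0.0 (shut) to 1.0 (fully open).
Only numpy, scipy, OpenCV 4.12 (cv2) and the standard library are available. Lean on these libraries where they do the work, as an engineer would, in place of code of your own. Each camera call takes 0.05 s, during which the arm holds its last target.

## Task

Line up the four tea canisters on the display board by height, one standing upright on the middle of each felt pad: the tallest at the end where the bronze vase stands, then each one shorter, down to the shortest at the end with the white dish. Set them down gently without dropping or tipping any, and leave the vase and the dish where they are.

Things in the scene. Friction and masses are not known exactly. Their poses are not given: they have to be found in the camera images.
- can_green: Loose green cylindrical tea canister with a flat lid, 98 mm tall, 50 mm in diameter (tallest of the four), 0.08 to 0.27 kg. It starts upright on the cart top (z = 0), clear of the board. Origin: centre of its underside; z points up through the lid. It may be gripped anywhere on its round side.
- can_red: Loose red cylindrical tea canister with a flat lid, 82 mm tall, 50 mm in diameter (second tallest of the four), 0.08 to 0.27 kg. It starts upright on the cart top (z = 0), clear of the board. Origin: centre of its underside; z points up through the lid. It may be gripped anywhere on its round side.
- can_yellow: Loose yellow cylindrical tea canister with a flat lid, 66 mm tall, 50 mm in diameter (second shortest of the four), 0.08 to 0.27 kg. It starts upright on the cart top (z = 0), clear of the board. Origin: centre of its underside; z points up through the lid. It may be gripped anywhere on its round side.
- can_blue: Loose blue cylindrical tea canister with a flat lid, 50 mm tall, 50 mm in diameter (shortest of the four), 0.08 to 0.27 kg. It starts upright on the cart top (z = 0), clear of the board. Origin: centre of its underside; z points up through the lid. It may be gripped anywhere on its round side.
- pad_1: Round grey felt pad, 62 mm across, 3 mm thick, on the pale wooden board: leftmost seen from the robot. Four pads in a straight row, 85 mm between centres; all fixed. Board 110 x 570 x 8 mm on the cart top, turned up to 0.2 rad. Origin: centre of the pad's underside; its top, where a canister stands, is 11 mm above the cart top. x points across the row away from the robot, y along it to the left.
- pad_2: Round grey felt pad, 62 mm across, 3 mm thick, on the pale wooden board: second from the left. Four pads in a straight row, 85 mm between centres; all fixed. Board 110 x 570 x 8 mm on the cart top, turned up to 0.2 rad. Origin: centre of the pad's underside; its top, where a canister stands, is 11 mm above the cart top. x points across the row away from the robot, y along it to the left.
- pad_3: Round grey felt pad, 62 mm across, 3 mm thick, on the pale wooden board: third from the left. Four pads in a straight row, 85 mm between centres; all fixed. Board 110 x 570 x 8 mm on the cart top, turned up to 0.2 rad. Origin: centre of the pad's underside; its top, where a canister stands, is 11 mm above the cart top. x points across the row away from the robot, y along it to the left.
- pad_4: Round grey felt pad, 62 mm across, 3 mm thick, on the pale wooden board: rightmost. Four pads in a straight row, 85 mm between centres; all fixed. Board 110 x 570 x 8 mm on the cart top, turned up to 0.2 rad. Origin: centre of the pad's underside; its top, where a canister stands, is 11 mm above the cart top. x points across the row away from the robot, y along it to the left.
- vase: Dark bronze bud vase, 100 mm tall, 54 mm across at its widest, standing loose on the board beyond one end of the row of pads (either end), in line with the pads and about 108 mm from the centre of the nearest pad. It marks the end for the tallest canister. Not to be moved. Origin: centre of its underside.
- dish: White porcelain sweets dish, 80 mm across, 18 mm high, lying loose on the board beyond the other end of the row, about 108 mm from the centre of the nearest pad. Marks the end for the shortest canister. Not to be moved. Origin: centre of its underside. (A second dish, on the 170 mm tall wooden case apart at the right around x 0.66, y -0.56, is not part of the job.)

How it is judged:
By the outcome, as a careful person would: the job done as asked, in the order asked, and still so for the second after the job is handed in, with the robot touching nothing.
It also fails if it takes over 101 s, if anything falls off the work surface, if the arm or the gripper's body presses on something with over 40 N, if the wrist force passes 120 N, or if a joint passes its speed limit or range.

## Working session

There is one attempt and no reset: what is moved stays moved. The work goes in short steps, Python scripts to look and compute and a shell command to move; the robot and the scene stay as the last step left them, time stands still between calls to the robot, and variables do not carry over. Pictures are saved under pics/ and viewed, and the job is handed in when it is done.

```bash
ls; mkdir -p pics
python3 - <<'E'
from bench import ctrl
import cv2,numpy as np
s=ctrl.get_state()
for k,v in s.items(): print(k,np.round(v,4))
for n in("side","top"):
    im=ctrl.get_image(n); cv2.imwrite(f"pics/{n}0.png",im[:,:,::-1])
    p=ctrl.camera_params(n); print(n,np.round(p["K"],1).tolist(),np.round(p["world_to_cam"],3).tolist())
E
```

```text
pics
time 0.0
joint_positions [ 1.3121  0.3218 -0.0701  1.4517  0.0226  1.3708 -0.0569]
qd [-0.0002  0.0007 -0.     -0.0015 -0.0005  0.0001  0.0013]
joint_torque [-4.00000e-04 -4.91292e+01 -4.04400e-01 -3.12534e+01 -6.40000e-02
  4.35000e-02  2.00000e-04]
position [ 0.175  -0.6258  0.4036]
tool_rot [ 2.0759  0.287  -2.0766]
ft_force [ 0.1549 -0.7605  0.2267]
torque [0.0181 0.0222 0.0303]
grip_width 0.9988
side [[354.3, 0.0, 258.9], [0.0, 354.3, 190.1], [0.0, 0.0, 1.0]] [[-0.704, -0.71, -0.014, 0.419], [-0.407, 0.42, -0.811, 0.265], [0.582, -0.565, -0.585, 0.462], [0.0, 0.0, 0.0, 1.0]]
top [[433.6, 0.0, 264.2], [0.0, 433.6, 192.6], [0.0, 0.0, 1.0]] [[0.023, -1.0, 0.01, -0.013], [-0.991, -0.024, -0.129, 0.549], [0.129, -0.007, -0.992, 0.879], [0.0, 0.0, 0.0, 1.0]]
```

View pics/side0.png

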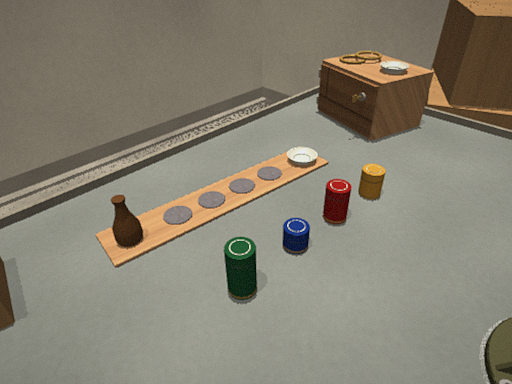

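View pics/top0.png

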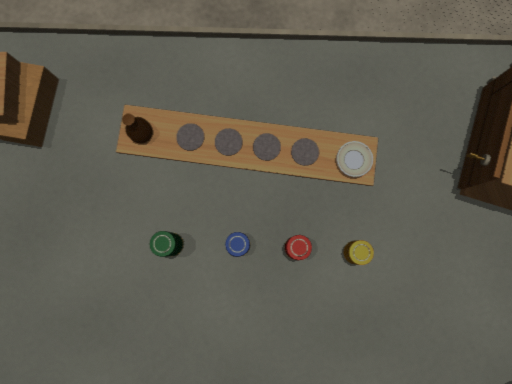

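The vase stands at the left end (top view 140,130) and the dish at the right end (355,158). Pads run from 190,137 to 305,152. The cans in the top view are green (163,244), blue (238,244), red (299,248) and yellow (361,253). So the order is green on pad_1, red on pad_2, yellow on pad_3 and blue on pad_4.

```bash
cat > h.py <<'E'
from bench import ctrl
import numpy as np, cv2
from scipy.optimize import least_squares
from scipy.spatial.transform import Rotation as R
def ray(cam,uv,z):
    p=ctrl.camera_params(cam);K=np.array(p["K"]);T=np.array(p["world_to_cam"])
    d=T[:3,:3].T@np.linalg.solve(K,[uv[0],uv[1],1]);c=-T[:3,:3].T@T[:3,3]
    return c+d*(z-c[2])/d[2]
def proj(cam,P):
    p=ctrl.camera_params(cam);K=np.array(p["K"]);T=np.array(p["world_to_cam"])
    q=(np.asarray(P)@T[:3,:3].T+T[:3,3])@K.T
    return q[:,:2]/q[:,2:]
H=dict(can_green=.098,can_red=.082,can_yellow=.066,can_blue=.05)
a=np.linspace(0,2*np.pi,60)
def fitcan(cam,reg,h,z0,x0):
    # match convex hull bbox+centroid of silhouette to region (in pixels)
    ys,xs=np.nonzero(reg)
    m=np.array([xs.mean(),ys.mean()])
    def f(v):
        P=np.array([[v[0]+.025*np.cos(t),v[1]+.025*np.sin(t),z0+z] for z in(0,h) for t in a])
        hull=cv2.convexHull(proj(cam,P).astype(np.float32))
        M=cv2.moments(hull); return np.array([M['m10']/M['m00'],M['m01']/M['m00']])-m
    r=least_squares(f,x0,diff_step=1e-3); 
    P=np.array([[r.x[0]+.025*np.cos(t),r.x[1]+.025*np.sin(t),z0+z] for z in(0,h) for t in a])
    return r.x, cv2.contourArea(cv2.convexHull(proj(cam,P).astype(np.float32))), reg.sum()
def cans(names=H,z0=0.):
    for n in names:
        for c in("side","top"):
            ctrl.get_image(c)
            r=ctrl.regions_of(c,n)
            if not r: print(n,c,"none"); continue
            r=r[0]; g=ray(c,r["at"],z0+H[n]/2)[:2]
            x,A,B=fitcan(c,np.array(r["region"]),H[n],z0,g)
            print(n,c,np.round(x,4),"area model/seen",int(A),int(B),round(r["confidence"],2))
def st():
    s=ctrl.get_state();M=R.from_rotvec(s["tool_rot"]).as_matrix()
    print("t",round(s["time"],2),"tcp",np.round(s["position"],4),"grasp",np.round(s["position"]+M[:,0]*.164,4),"\n",np.round(M,3).tolist(),"F",np.round(s["ft_force"],1),"w",round(s["grip_width"]*87,1))
E
python3 - <<'E'
from h import *
cans()
for c in("side","top"):
    for r in ctrl.regions_of(c,"pad_1"):
        ys,xs=np.nonzero(r["region"]);print(c,"pad",np.round(ray(c,[xs.mean(),ys.mean()],.011)[:2],4),np.round(r["at"]),round(r["confidence"],2))
    for t in("vase","dish"):
        for r in ctrl.mark_of(c,t)[:2]: print(c,t,np.round(ray(c,r["at"],.008)[:2],4),np.round(r["at"]),round(r["confidence"],2))
st()
E
```

```text
can_green side [0.4397 0.196 ] area model/seen 1824 1770 0.57
can_green top [0.4381 0.1945] area model/seen 732 695 0.57
can_red side [ 0.4386 -0.0689] area model/seen 1068 1018 0.78
can_red top [ 0.4364 -0.0706] area model/seen 553 580 0.92
can_yellow side [ 0.4313 -0.1958] area model/seen 780 739 0.6
can_yellow top [ 0.4299 -0.1974] area model/seen 630 617 0.65
can_blue side [0.4425 0.0539] area model/seen 885 866 0.73
can_blue top [0.4406 0.0523] area model/seen 482 448 0.71
side pad [0.6537 0.001 ] [241. 186.] 0.8
side pad [0.6724 0.1685] [176. 214.] 0.62
side pad [0.6622 0.0854] [211. 202.] 0.61
side pad [ 0.646 -0.083] [269. 173.] 0.61
side vase [0.6791 0.2736] [130. 239.] 0.84
side dish [ 0.6339 -0.1945] [301. 159.] 0.83
top pad [ 0.6463 -0.088 ] [303. 150.] 0.93
top pad [0.6647 0.0811] [230. 139.] 0.86
top pad [0.6734 0.1656] [193. 134.] 0.8
top pad [ 0.6549 -0.003 ] [266. 148.] 0.58
top vase [0.6737 0.2748] [141. 135.] 0.71
top dish [ 0.6278 -0.1979] [355. 161.] 0.72
t 1.2 tcp [ 0.1751 -0.6259  0.4048] grasp [ 0.1751 -0.626   0.2408] 
 [[-0.0, 0.269, -0.963], [-0.0, -0.963, -0.269], [-1.0, 0.0, 0.0]] F [ 0.1  0.2 -0. ] w 86.4
```

```bash
python3 -m crank '[0,0,0,-0.17,0,0,87, 0,0,0,-0.17,0,0,87, 0,0,0,-0.17,0,0,87, 0,0,0,-0.17,0,0,87, 0,0,0,-0.17,0,0,87]' 20
python3 -m crank '[0,0,0,-0.17,0,0,87, 0,0,0,-0.172,0,0,87, 0,0,0,0,0,0,87, 0,0,0,0,0,0,87, 0,0,0,0,0,0,87]'
cat >> h.py <<'E'
C=dict(can_yellow=(.4306,-.1966),can_red=(.4375,-.0698),can_blue=(.4416,.0531),can_green=(.4389,.1953),
 p1=(.673,.1670),p2=(.6636,.0832),p3=(.6543,-.0010),p4=(.6461,-.0855))
def to(xy,gz):
    s=ctrl.get_state();M=R.from_rotvec(s["tool_rot"]).as_matrix()
    xy=C[xy] if isinstance(xy,str) else xy
    d=np.array([*xy,gz])-(np.array(s["position"])+M[:,0]*.164)
    want=np.array([[0,0,-1],[.9943,-.1066,0],[-.1066,-.9943,0]]).T
    print("to",xy,gz,"tool mm",np.round(M.T@d*1000,1),"rot",np.round(R.from_matrix(M.T@want).as_rotvec(),4))
E
python3 - <<'E'
from h import *
st();to("can_yellow",.24)
E
```

```text
time: 1.82
position: [0.1751, -0.626, 0.4048]
tool_rot: [1.527, 0.966, -1.527]
ft_force: [0.3, -0.3, 0.4]
grip_width: 1.002
time: 2.45
position: [0.1751, -0.626, 0.4048]
tool_rot: [1.288, 1.156, -1.288]
ft_force: [0.3, 0.4, 0.1]
grip_width: 1.002
t 2.45 tcp [ 0.1751 -0.626   0.4048] grasp [ 0.1751 -0.626   0.2408] 
 [[-0.0, 0.994, -0.107], [-0.0, -0.107, -0.994], [-1.0, -0.0, 0.0]] F [0.3 0.4 0.1] w 87.1
to (0.4306, -0.1966) 0.24 tool mm [   0.7  207.9 -454.3] rot [-0.0007  0.0001  0.0001]
```

```bash
python3 -m crank '[0,21,-46,0,0,0,87, 0,21,-46,0,0,0,87, 0,21,-46,0,0,0,87, 0,21,-46,0,0,0,87, 0,21,-46,0,0,0,87]'
python3 -m crank '[0,21,-46,0,0,0,87, 0,21,-46,0,0,0,87, 0,21,-46,0,0,0,87, 0,21,-46,0,0,0,87, 0,19,-40,0,0,0,87]'
python3 - <<'E'
from h import *
st();to("can_yellow",.045)
E
```

```text
time: 3.08
position: [0.3046, -0.4068, 0.405]
tool_rot: [1.287, 1.156, -1.288]
ft_force: [1.0, 0.3, -0.6]
grip_width: 1.0
time: 3.7
position: [0.4307, -0.1945, 0.4052]
tool_rot: [1.287, 1.156, -1.287]
ft_force: [-0.2, -0.0, 0.5]
grip_width: 1.001
t 3.7 tcp [ 0.4307 -0.1945  0.4052] grasp [ 0.4309 -0.1947  0.2412] 
 [[0.001, 0.994, -0.106], [-0.001, -0.106, -0.994], [-1.0, 0.001, 0.001]] F [-0.2 -0.   0.5] w 87.1
to (0.4306, -0.1966) 0.045 tool mm [196.2  -0.2   1.8] rot [ 0.0006  0.0009 -0.0009]
```

```bash
python3 -m crank '[0,0,0,0,0,0,87, 45,0,0,0,0,0,87, 45,0,0,0,0,0,87, 40,0,0,0,0,0,87, 20,0,0,0,0,0,87]'
python3 - <<'E'
from h import *
st();to("can_yellow",.045)
E
```

```text
time: 4.32
position: [0.4286, -0.1972, 0.2525]
tool_rot: [1.288, 1.159, -1.29]
ft_force: [-0.4, -0.1, 0.4]
grip_width: 1.003
t 4.33 tcp [ 0.4286 -0.1972  0.2525] grasp [ 0.4281 -0.197   0.0885] 
 [[-0.003, 0.994, -0.108], [0.001, -0.108, -0.994], [-1.0, -0.003, -0.001]] F [-0.4 -0.1  0.4] w 87.2
to (0.4306, -0.1966) 0.045 tool mm [43.5  2.5 -0.6] rot [-0.0013 -0.0008  0.003 ]
```

```bash
python3 -m crank '[0,1,0,0,0,0,87, 15,1,0,0,0,0,87, 15,0,0,0,0,0,87, 13,0,0,0,0,0,87, 0,0,0,0,0,0,87]'
python3 - <<'E'
from h import *
st();to("can_yellow",.045)
E
```

```text
time: 4.95
position: [0.4314, -0.1965, 0.2105]
tool_rot: [1.287, 1.16, -1.288]
ft_force: [-0.8, 0.4, 0.1]
grip_width: 0.999
t 4.95 tcp [ 0.4314 -0.1965  0.2105] grasp [ 0.431  -0.1963  0.0465] 
 [[-0.002, 0.994, -0.106], [0.001, -0.106, -0.994], [-1.0, -0.002, -0.001]] F [-0.8  0.4  0.1] w 86.9
to (0.4306, -0.1966) 0.045 tool mm [ 1.5 -0.4  0.4] rot [ 0.0009 -0.0012  0.0022]
```

```bash
python3 -m crank '[0,0,0,0,0,0,60, 0,0,0,0,0,0,52, 0,0,0,0,0,0,44, 0,0,0,0,0,0,40, 0,0,0,0,0,0,40]' 20
python3 -m crank '[0,0,0,0,0,0,40, 0,0,0,0,0,0,40, -10,0,0,0,0,0,40, -20,0,0,0,0,0,40, -30,0,0,0,0,0,40]'
python3 - <<'E'
from h import *
st();to("p3",.18)
cv2.imwrite("pics/y1.png",ctrl.get_image("side")[:,:,::-1])
E
```

```text
time: 5.58
position: [0.4319, -0.1968, 0.2119]
tool_rot: [1.287, 1.157, -1.287]
ft_force: [-0.1, 0.0, 1.3]
grip_width: 0.57
time: 6.2
position: [0.4315, -0.1964, 0.2719]
tool_rot: [1.287, 1.159, -1.287]
ft_force: [-0.5, -0.5, -1.0]
grip_width: 0.57
t 6.2 tcp [ 0.4315 -0.1964  0.2719] grasp [ 0.4312 -0.1962  0.1079] 
 [[-0.002, 0.994, -0.105], [0.001, -0.105, -0.994], [-1.0, -0.002, -0.001]] F [-0.5 -0.5 -1. ] w 49.6
to (0.6543, -0.001) 0.18 tool mm [ -72.2  201.1 -217.7] rot [ 0.0011 -0.0012  0.0017]
```

View pics/y1.png

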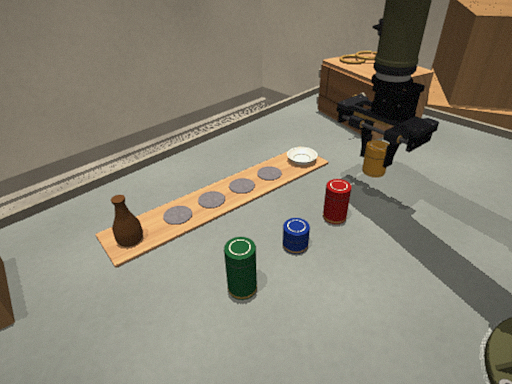

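The yellow can is held upright at (374,158) and the jaws read 49.6 mm. Next I carry it to pad_3.

```bash
python3 -m crank '[-40,0,0,0,0,0,40, -32,20,-20,0,0,0,40, 0,30,-33,0,0,0,40, 0,30,-33,0,0,0,40, 0,30,-33,0,0,0,40]'
python3 -m crank '[0,30,-33,0,0,0,40, 0,30,-33,0,0,0,40, 0,20,-22,0,0,0,40, 0,9,-10,0,0,0,40, 0,0,0,0,0,0,40]'
python3 - <<'E'
from h import *
st();to("p3",.0589)
E
```

```text
time: 6.88
position: [0.5548, -0.0893, 0.3438]
tool_rot: [1.287, 1.156, -1.287]
ft_force: [0.7, -0.3, -0.6]
grip_width: 0.57
time: 7.5
position: [0.6528, -0.0016, 0.3433]
tool_rot: [1.286, 1.159, -1.287]
ft_force: [-1.5, -0.4, -2.6]
grip_width: 0.573
t 7.5 tcp [ 0.6528 -0.0016  0.3433] grasp [ 0.6527 -0.0015  0.1793] 
 [[-0.001, 0.995, -0.105], [0.0, -0.105, -0.995], [-1.0, -0.001, -0.0]] F [-1.5 -0.4 -2.6] w 49.9
to (0.6543, -0.001) 0.0589 tool mm [120.4   1.7  -0.7] rot [ 0.0019 -0.0002  0.0009]
```

```bash
python3 -m crank '[20,0,0,0,0,0,40, 30,0,0,0,0,0,40, 30,0,0,0,0,0,40, 20,0,0,0,0,0,40, 0,0,0,0,0,0,40]'
python3 - <<'E'
from h import *
st();to("p3",.0589)
E
```

```text
time: 8.12
position: [0.6516, -0.0031, 0.2415]
tool_rot: [1.285, 1.159, -1.291]
ft_force: [0.1, -0.9, -0.8]
grip_width: 0.572
t 8.12 tcp [ 0.6516 -0.0031  0.2415] grasp [ 0.6509 -0.0032  0.0775] 
 [[-0.004, 0.994, -0.107], [-0.0, -0.107, -0.994], [-1.0, -0.004, 0.001]] F [ 0.1 -0.9 -0.8] w 49.8
to (0.6543, -0.001) 0.0589 tool mm [18.6  3.2 -2.6] rot [-0.0002  0.0009  0.0041]
```

```bash
python3 -m crank '[5,1.5,-1,0,0,0,40, 5,1.5,-1,0,0,0,40, 3,0,0,0,0,0,40, 0,0,0,0,0,0,40, 0,0,0,0,0,0,40]'
python3 - <<'E'
from h import *
st();to("p3",.0589)
E
```

```text
time: 8.75
position: [0.6561, -0.0003, 0.231]
tool_rot: [1.287, 1.157, -1.287]
ft_force: [0.2, 0.3, -2.4]
grip_width: 0.569
t 8.75 tcp [ 6.561e-01 -3.000e-04  2.310e-01] grasp [ 6.561e-01 -3.000e-04  6.700e-02] 
 [[0.0, 0.994, -0.106], [-0.0, -0.106, -0.994], [-1.0, 0.0, 0.0]] F [ 0.2  0.3 -2.4] w 49.5
to (0.6543, -0.001) 0.0589 tool mm [ 8.1 -1.7  0.9] rot [ 0.0009  0.0001 -0.0003]
```

```bash
python3 -m crank '[2,-1.6,0.9,0,0,0,40, 2,0,0,0,0,0,40, 1,0,0,0,0,0,40, 0,0,0,0,0,0,40, 0,0,0,0,0,0,40]'
python3 - <<'E'
from h import *
st();to("p3",.0589)
E
```

```text
time: 9.38
position: [0.6544, -0.001, 0.2258]
tool_rot: [1.287, 1.157, -1.287]
ft_force: [-0.0, -0.7, -1.5]
grip_width: 0.567
t 9.38 tcp [ 0.6544 -0.001   0.2258] grasp [ 0.6544 -0.001   0.0618] 
 [[0.0, 0.994, -0.106], [-0.0, -0.106, -0.994], [-1.0, 0.0, 0.0]] F [-0.  -0.7 -1.5] w 49.3
to (0.6543, -0.001) 0.0589 tool mm [ 2.9 -0.1 -0. ] rot [ 0.0008  0.     -0.0001]
```

```bash
python3 -m crank '[1,0,0,0,0,0,40, 1,0,0,0,0,0,40, 0.6,0,0,0,0,0,40, 0,0,0,0,0,0,40, 0,0,0,0,0,0,40]'
python3 - <<'E'
from h import *
st();to("p3",.0589)
E
```

```text
time: 10.0
position: [0.6543, -0.001, 0.2231]
tool_rot: [1.287, 1.157, -1.287]
ft_force: [0.2, 0.6, -2.4]
grip_width: 0.568
t 10.0 tcp [ 0.6543 -0.001   0.2231] grasp [ 0.6543 -0.001   0.0591] 
 [[-0.0, 0.994, -0.106], [-0.0, -0.106, -0.994], [-1.0, -0.0, 0.0]] F [ 0.2  0.6 -2.4] w 49.4
to (0.6543, -0.001) 0.0589 tool mm [ 0.2  0.  -0. ] rot [0.0009 0.0001 0.0001]
```

```bash
python3 -m crank '[0.5,0,0,0,0,0,40, 0.3,0,0,0,0,0,40, 0.3,0,0,0,0,0,40, 0,0,0,0,0,0,40, 0,0,0,0,0,0,40]'
python3 -m crank '[0.3,0,0,0,0,0,40, 0.3,0,0,0,0,0,40, 0,0,0,0,0,0,40, 0,0,0,0,0,0,40, 0,0,0,0,0,0,40]'
```

```text
time: 10.62
position: [0.6543, -0.001, 0.223]
tool_rot: [1.287, 1.157, -1.287]
ft_force: [-2.7, 0.2, 4.7]
grip_width: 0.567
time: 11.25
position: [0.6543, -0.001, 0.2229]
tool_rot: [1.286, 1.156, -1.287]
ft_force: [-3.8, -1.4, 8.1]
grip_width: 0.568
```

```bash
python3 -m crank '[-0.5,0,0,0,0,0,48, 0,0,0,0,0,0,52, 0,0,0,0,0,0,60, 0,0,0,0,0,0,75, 0,0,0,0,0,0,87]'
python3 -m crank '[0,0,0,0,0,0,87, -10,0,0,0,0,0,87, -30,0,0,0,0,0,87, -40,0,0,0,0,0,87, -40,0,0,0,0,0,87]'
python3 - <<'E'
from h import *
cans(["can_yellow"],.011)
st();to("can_red",.20)
E
```

```text
time: 11.88
position: [0.6543, -0.0011, 0.2217]
tool_rot: [1.287, 1.157, -1.287]
ft_force: [-0.1, 0.3, 0.2]
grip_width: 0.831
time: 12.5
position: [0.6542, -0.0009, 0.3438]
tool_rot: [1.287, 1.157, -1.286]
ft_force: [0.7, -0.6, -0.1]
grip_width: 1.002
can_yellow side [0.654  0.0008] area model/seen 723 685 0.6
can_yellow top none
t 12.7 tcp [ 0.6545 -0.0009  0.3434] grasp [ 0.6549 -0.001   0.1794] 
 [[0.002, 0.994, -0.106], [-0.001, -0.106, -0.994], [-1.0, 0.002, 0.0]] F [-0.9 -0.6 -0.4] w 87.1
to (0.4375, -0.0698) 0.2 tool mm [ -21.1 -208.8   91.4] rot [ 0.0009  0.0003 -0.0024]
```

Yellow is on pad_3: the side camera puts it at (0.654, 0.0008), against its own pad estimate of (0.6537, 0.001). Next is red.

```bash
python3 -m crank '[-10,-20,9,0,0,0,87, -11,-45,20,0,0,0,87, 0,-50,22,0,0,0,87, 0,-45,20,0,0,0,87, 0,-32,13,0,0,0,87]'
python3 -m crank '[0,-17,7,0,0,0,87, 20,0,0,0,0,0,87, 40,0,0,0,0,0,87, 30,0,0,0,0,0,87, 0,0,0,0,0,0,87]'
python3 - <<'E'
from h import *
st();to("can_red",.055)
E
```

```text
time: 13.32
position: [0.452, -0.0653, 0.3615]
tool_rot: [1.287, 1.158, -1.291]
ft_force: [1.2, -0.0, 1.3]
grip_width: 0.998
time: 13.95
position: [0.4351, -0.0693, 0.2704]
tool_rot: [1.285, 1.164, -1.29]
ft_force: [-0.9, -0.5, 0.5]
grip_width: 1.0
t 13.95 tcp [ 0.4351 -0.0693  0.2704] grasp [ 0.4341 -0.0689  0.1064] 
 [[-0.006, 0.994, -0.106], [0.003, -0.105, -0.994], [-1.0, -0.006, -0.002]] F [-0.9 -0.5  0.5] w 87.0
to (0.4375, -0.0698) 0.055 tool mm [51.3  3.8  0.6] rot [ 0.0011 -0.0019  0.0064]
```

```bash
python3 -m crank '[0,2,0.5,0,0,0,87, 20,0,0,0,0,0,87, 20,0,0,0,0,0,87, 9,0,0,0,0,0,87, 0,0,0,0,0,0,87]'
python3 - <<'E'
from h import *
st();to("can_red",.055)
E
```

```text
time: 14.58
position: [0.4391, -0.0702, 0.2243]
tool_rot: [1.287, 1.157, -1.287]
ft_force: [-0.7, -0.2, 0.8]
grip_width: 0.999
t 14.57 tcp [ 0.4391 -0.0702  0.2243] grasp [ 0.4391 -0.0702  0.0603] 
 [[0.0, 0.994, -0.106], [-0.0, -0.106, -0.994], [-1.0, 0.0, -0.0]] F [-0.7 -0.2  0.8] w 86.9
to (0.4375, -0.0698) 0.055 tool mm [ 5.3 -1.6 -0.3] rot [ 0.0008 -0.     -0.0002]
```

```bash
python3 -m crank '[2,-1.5,-0.2,0,0,0,87, 2,0,0,0,0,0,75, 0,0,0,0,0,0,65, 0,0,0,0,0,0,56, 0,0,0,0,0,0,52]'
python3 - <<'E'
from h import *
st();to("can_red",.055)
E
python3 -m crank '[0,0,0,0,0,0,44, 0,0,0,0,0,0,40, 0,0,0,0,0,0,40, 0,0,0,0,0,0,40, 0,0,0,0,0,0,40]'
python3 - <<'E'
from h import *
st();to("can_red",.055)
E
```

```text
time: 15.2
position: [0.4374, -0.0698, 0.22]
tool_rot: [1.287, 1.157, -1.287]
ft_force: [0.4, -0.5, 0.0]
grip_width: 0.647
t 15.2 tcp [ 0.4374 -0.0698  0.22  ] grasp [ 0.4374 -0.0698  0.056 ] 
 [[0.0, 0.994, -0.106], [-0.0, -0.106, -0.994], [-1.0, 0.0, 0.0]] F [ 0.4 -0.5  0. ] w 56.3
to (0.4375, -0.0698) 0.055 tool mm [ 1.   0.1 -0.1] rot [ 0.0009  0.0002 -0.0002]
time: 15.82
position: [0.4374, -0.0698, 0.22]
tool_rot: [1.287, 1.157, -1.287]
ft_force: [0.9, -0.6, 0.5]
grip_width: 0.571
t 15.82 tcp [ 0.4374 -0.0698  0.22  ] grasp [ 0.4375 -0.0699  0.056 ] 
 [[0.0, 0.994, -0.106], [-0.0, -0.106, -0.994], [-1.0, 0.0, 0.0]] F [ 0.9 -0.6  0.5] w 49.7
to (0.4375, -0.0698) 0.055 tool mm [ 1.  -0.  -0.1] rot [ 0.0008  0.0001 -0.0004]
```

```bash
python3 -m crank '[-10,0,0,0,0,0,40, -30,0,0,0,0,0,40, -40,0,0,0,0,0,40, -35,10,-8,0,0,0,40, -15,30,-26,0,0,0,40]'
python3 -m crank '[0,40,-34,0,0,0,40, 0,40,-34,0,0,0,40, 0,40,-34,0,0,0,40, 0,30,-25,0,0,0,40, 0,15,-12,0,0,0,40]'
python3 - <<'E'
from h import *
st();to("p2",.067)
E
```

```text
time: 16.45
position: [0.4806, -0.0412, 0.3524]
tool_rot: [1.288, 1.151, -1.29]
ft_force: [0.8, 1.0, -1.6]
grip_width: 0.57
time: 17.08
position: [0.6604, 0.0821, 0.3494]
tool_rot: [1.286, 1.161, -1.286]
ft_force: [-0.4, 0.0, -1.9]
grip_width: 0.57
t 17.07 tcp [0.6604 0.0821 0.3494] grasp [0.6601 0.0824 0.1854] 
 [[-0.002, 0.995, -0.104], [0.002, -0.104, -0.995], [-1.0, -0.002, -0.001]] F [-0.4  0.  -1.9] w 49.6
to (0.6636, 0.0832) 0.067 tool mm [118.4   3.7  -1. ] rot [ 0.0026 -0.0014  0.002 ]
```

```bash
python3 -m crank '[20,3.5,-1,0,0,0,40, 30,0,0,0,0,0,40, 30,0,0,0,0,0,40, 20,0,0,0,0,0,40, 8,0,0,0,0,0,40]'
python3 -m crank '[0,0,0,0,0,0,40, 0,0,0,0,0,0,40, 0,0,0,0,0,0,40, 0,0,0,0,0,0,40, 0,0,0,0,0,0,40]'
python3 - <<'E'
from h import *
st();to("p2",.067)
E
```

```text
time: 17.7
position: [0.6622, 0.0802, 0.2401]
tool_rot: [1.285, 1.158, -1.29]
ft_force: [-0.8, -0.1, -1.2]
grip_width: 0.57
time: 18.32
position: [0.6631, 0.0812, 0.2421]
tool_rot: [1.287, 1.157, -1.287]
ft_force: [-0.5, 0.9, -1.0]
grip_width: 0.573
t 18.32 tcp [0.6631 0.0812 0.2421] grasp [0.6631 0.0812 0.0781] 
 [[0.0, 0.994, -0.106], [-0.0, -0.106, -0.994], [-1.0, 0.0, 0.0]] F [-0.5  0.9 -1. ] w 49.9
to (0.6636, 0.0832) 0.067 tool mm [11.1  0.2 -2.1] rot [ 0.0008  0.0001 -0.0003]
```

```bash
python3 -m crank '[3,0.2,-2.1,0,0,0,40, 4,0,0,0,0,0,40, 2,0,0,0,0,0,40, 1,0,0,0,0,0,40, 0,0,0,0,0,0,40]'
python3 -m crank '[0.4,0,0,0,0,0,40, 0.4,0,0,0,0,0,40, 0.4,0,0,0,0,0,40, 0,0,0,0,0,0,40, 0,0,0,0,0,0,40]'
python3 - <<'E'
from h import *
st();to("p2",.067)
E
```

```text
time: 18.95
position: [0.6635, 0.0832, 0.2318]
tool_rot: [1.287, 1.157, -1.287]
ft_force: [-0.1, -0.9, -1.5]
grip_width: 0.571
time: 19.58
position: [0.6635, 0.0833, 0.2311]
tool_rot: [1.287, 1.157, -1.287]
ft_force: [-1.1, -1.6, 2.6]
grip_width: 0.569
t 19.57 tcp [0.6635 0.0833 0.2311] grasp [0.6636 0.0832 0.0671] 
 [[0.0, 0.994, -0.106], [-0.0, -0.106, -0.994], [-1.0, 0.0, 0.0]] F [-1.1 -1.6  2.6] w 49.5
to (0.6636, 0.0832) 0.067 tool mm [0.1 0.  0. ] rot [ 0.0008  0.0002 -0.0003]
```

```bash
python3 -m crank '[0,0,0,0,0,0,48, 0,0,0,0,0,0,52, 0,0,0,0,0,0,60, 0,0,0,0,0,0,75, 0,0,0,0,0,0,87]'
python3 -m crank '[0,0,0,0,0,0,87, -10,0,0,0,0,0,87, -30,0,0,0,0,0,87, -40,0,0,0,0,0,87, -40,0,0,0,0,0,87]'
python3 - <<'E'
from h import *
cans(["can_red"],.011);cans(["can_green"])
st();to("can_green",.20)
E
```

```text
time: 20.2
position: [0.6635, 0.0832, 0.2306]
tool_rot: [1.287, 1.157, -1.287]
ft_force: [-0.4, -0.6, -0.5]
grip_width: 0.83
time: 20.82
position: [0.6634, 0.0834, 0.3527]
tool_rot: [1.287, 1.157, -1.286]
ft_force: [0.5, 0.0, -0.3]
grip_width: 1.0
can_red side [0.6607 0.0854] area model/seen 965 931 0.92
can_red top none
can_green side [0.4393 0.1956] area model/seen 1824 1804 0.59
can_green top [0.4382 0.1953] area model/seen 733 674 0.9
t 21.23 tcp [0.6631 0.0829 0.3493] grasp [0.6628 0.0829 0.1853] 
 [[-0.002, 0.994, -0.106], [-0.0, -0.106, -0.994], [-1.0, -0.002, 0.001]] F [-0.  -0.1  0. ] w 87.3
to (0.4389, 0.1953) 0.2 tool mm [ -14.2 -234.5  -88.1] rot [0.0008 0.0007 0.0022]
```

```bash
python3 -m crank '[-14,-20,-8,0,0,0,87, 0,-45,-17,0,0,0,87, 0,-50,-19,0,0,0,87, 0,-50,-19,0,0,0,87, 0,-40,-15,0,0,0,87]'
python3 -m crank '[0,-20,-8,0,0,0,87, 0,-9,-2,0,0,0,87, 20,0,0,0,0,0,87, 40,0,0,0,0,0,87, 20,0,0,0,0,0,87]'
python3 -m crank '[0,0,0,0,0,0,87, 0,0,0,0,0,0,87, 0,0,0,0,0,0,87, 0,0,0,0,0,0,87, 0,0,0,0,0,0,87]'
python3 - <<'E'
from h import *
st();to("can_green",.065)
E
```

```text
time: 21.85
position: [0.4657, 0.1835, 0.3637]
tool_rot: [1.285, 1.159, -1.288]
ft_force: [-0.5, 0.1, 0.5]
grip_width: 0.999
time: 22.48
position: [0.44, 0.1945, 0.2827]
tool_rot: [1.286, 1.159, -1.29]
ft_force: [-0.2, -0.3, 0.4]
grip_width: 1.0
time: 23.1
position: [0.4402, 0.1955, 0.2851]
tool_rot: [1.287, 1.156, -1.286]
ft_force: [0.1, 0.9, 0.5]
grip_width: 1.001
t 23.1 tcp [0.4402 0.1955 0.2851] grasp [0.4403 0.1955 0.1211] 
 [[0.001, 0.994, -0.106], [-0.0, -0.106, -0.994], [-1.0, 0.001, 0.0]] F [0.1 0.9 0.5] w 87.0
to (0.4389, 0.1953) 0.065 tool mm [56.1 -1.5  0.3] rot [ 0.0007  0.0002 -0.0008]
```

```bash
python3 -m crank '[15,-1.4,0.3,0,0,0,87, 20,0,0,0,0,0,87, 15,0,0,0,0,0,87, 5,0,0,0,0,0,87, 0,0,0,0,0,0,75]'
python3 -m crank '[0,0,0,0,0,0,65, 0,0,0,0,0,0,56, 0,0,0,0,0,0,52, 0,0,0,0,0,0,44, 0,0,0,0,0,0,40]'
python3 -m crank '[0,0,0,0,0,0,40, 0,0,0,0,0,0,40, 0,0,0,0,0,0,40, 0,0,0,0,0,0,40, 0,0,0,0,0,0,40]'
python3 - <<'E'
from h import *
st();to("can_green",.065)
E
```

```text
time: 23.72
position: [0.4386, 0.1955, 0.2294]
tool_rot: [1.286, 1.158, -1.287]
ft_force: [-0.4, 0.4, 0.2]
grip_width: 0.944
time: 24.35
position: [0.4389, 0.1953, 0.2299]
tool_rot: [1.287, 1.157, -1.287]
ft_force: [1.3, 0.0, 0.3]
grip_width: 0.57
time: 24.98
position: [0.4389, 0.1953, 0.2299]
tool_rot: [1.287, 1.157, -1.286]
ft_force: [0.9, -0.7, 2.8]
grip_width: 0.572
t 24.98 tcp [0.4389 0.1953 0.2299] grasp [0.439  0.1953 0.0659] 
 [[0.001, 0.994, -0.106], [-0.0, -0.106, -0.994], [-1.0, 0.001, 0.0]] F [ 0.9 -0.7  2.8] w 49.8
to (0.4389, 0.1953) 0.065 tool mm [ 0.9 -0.1  0. ] rot [ 0.0008  0.     -0.0006]
```

```bash
python3 -m crank '[-10,0,0,0,0,0,40, -30,0,0,0,0,0,40, -40,0,0,0,0,0,40, -35,10,0,0,0,0,40, -15,30,0,0,0,0,40]'
python3 -m crank '[0,45,1,0,0,0,40, 0,50,1,0,0,0,40, 0,50,1,0,0,0,40, 0,35,0,0,0,0,40, 0,16,0,0,0,0,40]'
python3 -m crank '[20,0,0,0,0,0,40, 30,0,0,0,0,0,40, 30,0,0,0,0,0,40, 20,0,0,0,0,0,40, 8,0,0,0,0,0,40]'
python3 -m crank '[0,0,0,0,0,0,40, 0,0,0,0,0,0,40, 0,0,0,0,0,0,40, 0,0,0,0,0,0,40, 0,0,0,0,0,0,40]'
python3 - <<'E'
from h import *
st();to("p1",.0769)
E
```

```text
time: 25.6
position: [0.4777, 0.1923, 0.3621]
tool_rot: [1.286, 1.155, -1.284]
ft_force: [1.3, 0.5, -1.7]
grip_width: 0.572
time: 26.22
position: [0.6745, 0.1663, 0.3582]
tool_rot: [1.287, 1.159, -1.29]
ft_force: [-0.6, 1.8, -3.2]
grip_width: 0.569
time: 26.85
position: [0.6719, 0.1672, 0.2498]
tool_rot: [1.284, 1.159, -1.289]
ft_force: [-0.3, 0.1, -2.4]
grip_width: 0.572
time: 27.48
position: [0.6731, 0.1674, 0.252]
tool_rot: [1.287, 1.157, -1.287]
ft_force: [-1.3, 0.5, -2.3]
grip_width: 0.567
t 27.48 tcp [0.6731 0.1674 0.252 ] grasp [0.6732 0.1674 0.088 ] 
 [[0.0, 0.994, -0.106], [-0.0, -0.106, -0.994], [-1.0, 0.0, 0.0]] F [-1.3  0.5 -2.3] w 49.3
to (0.673, 0.167) 0.0769 tool mm [11.1 -0.1  0.4] rot [ 0.0007  0.     -0.0004]
```

```bash
python3 -m crank '[3,-0.1,0.4,0,0,0,40, 4,0,0,0,0,0,40, 2,0,0,0,0,0,40, 1,0,0,0,0,0,40, 0,0,0,0,0,0,40]'
python3 -m crank '[0.4,0,0,0,0,0,40, 0.4,0,0,0,0,0,40, 0.4,0,0,0,0,0,40, 0,0,0,0,0,0,40, 0,0,0,0,0,0,40]'
python3 - <<'E'
from h import *
st();to("p1",.0769)
E
```

```text
time: 28.1
position: [0.6729, 0.167, 0.2416]
tool_rot: [1.287, 1.157, -1.287]
ft_force: [-0.4, 0.3, -1.6]
grip_width: 0.572
time: 28.72
position: [0.6729, 0.167, 0.241]
tool_rot: [1.287, 1.157, -1.287]
ft_force: [-1.1, -1.3, 1.0]
grip_width: 0.57
t 28.73 tcp [0.6729 0.167  0.241 ] grasp [0.673 0.167 0.077] 
 [[0.0, 0.994, -0.106], [-0.0, -0.106, -0.994], [-1.0, 0.0, 0.0]] F [-1.1 -1.3  1. ] w 49.6
to (0.673, 0.167) 0.0769 tool mm [0.1 0.  0. ] rot [ 0.0007  0.0001 -0.0003]
```

Green is in contact with pad_1, so I release it.

```bash
python3 -m crank '[0,0,0,0,0,0,48, 0,0,0,0,0,0,52, 0,0,0,0,0,0,60, 0,0,0,0,0,0,75, 0,0,0,0,0,0,87]'
python3 -m crank '[0,0,0,0,0,0,87, -10,0,0,0,0,0,87, -30,0,0,0,0,0,87, -40,0,0,0,0,0,87, -40,0,0,0,0,0,87]'
python3 - <<'E'
from h import *
cans(["can_green"],.011);cans(["can_blue"])
st();to("can_blue",.20)
E
```

```text
time: 29.35
position: [0.6729, 0.167, 0.2404]
tool_rot: [1.287, 1.157, -1.287]
ft_force: [1.0, -0.6, -0.1]
grip_width: 0.829
time: 29.98
position: [0.6728, 0.1671, 0.3625]
tool_rot: [1.287, 1.157, -1.286]
ft_force: [0.7, 0.6, -0.0]
grip_width: 0.998
can_green side [0.6733 0.1681] area model/seen 1266 1284 0.55
can_green top none
can_blue side [0.4427 0.0543] area model/seen 885 843 0.89
can_blue top none
t 30.38 tcp [0.6726 0.1667 0.359 ] grasp [0.6723 0.1665 0.195 ] 
 [[-0.002, 0.994, -0.106], [-0.001, -0.106, -0.994], [-1.0, -0.002, 0.001]] F [-0.1 -0.5  1. ] w 86.8
to (0.4416, 0.0531) 0.2 tool mm [  -4.3 -217.4  137.2] rot [0.0008 0.001  0.0022]
```

```bash
python3 -m crank '[-4,-20,12,0,0,0,87, 0,-45,28,0,0,0,87, 0,-45,29,0,0,0,87, 0,-45,29,0,0,0,87, 0,-35,22,0,0,0,87]'
python3 -m crank '[0,-18,12,0,0,0,87, 0,-9,5,0,0,0,87, 30,0,0,0,0,0,87, 45,0,0,0,0,0,87, 30,0,0,0,0,0,87]'
python3 -m crank '[0,0,0,0,0,0,87, 0,0,0,0,0,0,87, 0,0,0,0,0,0,87, 0,0,0,0,0,0,87, 0,0,0,0,0,0,87]'
python3 - <<'E'
from h import *
st();to("can_blue",.033)
E
```

```text
time: 31.0
position: [0.4694, 0.0666, 0.363]
tool_rot: [1.286, 1.159, -1.29]
ft_force: [0.2, -0.2, 2.2]
grip_width: 1.004
time: 31.62
position: [0.4416, 0.0534, 0.2574]
tool_rot: [1.286, 1.158, -1.289]
ft_force: [0.2, -0.7, 0.7]
grip_width: 1.001
time: 32.25
position: [0.4428, 0.0537, 0.26]
tool_rot: [1.287, 1.156, -1.287]
ft_force: [-0.4, 0.1, -1.2]
grip_width: 0.999
t 32.25 tcp [0.4428 0.0537 0.26  ] grasp [0.443  0.0536 0.096 ] 
 [[0.001, 0.994, -0.106], [-0.001, -0.106, -0.994], [-1.0, 0.001, 0.001]] F [-0.4  0.1 -1.2] w 86.9
to (0.4416, 0.0531) 0.033 tool mm [63.  -1.4  0.6] rot [ 0.0007  0.0007 -0.001 ]
```

```bash
python3 -m crank '[15,-1.4,0.6,0,0,0,87, 22,0,0,0,0,0,87, 16,0,0,0,0,0,87, 7,0,0,0,0,0,87, 1,0,0,0,0,0,75]'
python3 -m crank '[0,0,0,0,0,0,65, 0,0,0,0,0,0,56, 0,0,0,0,0,0,52, 0,0,0,0,0,0,44, 0,0,0,0,0,0,40]'
python3 -m crank '[0,0,0,0,0,0,40, 0,0,0,0,0,0,40, 0,0,0,0,0,0,40, 0,0,0,0,0,0,40, 0,0,0,0,0,0,40]'
python3 - <<'E'
from h import *
st();to("can_blue",.033);to("p4",.24)
E
```

```text
time: 32.88
position: [0.4408, 0.0534, 0.1979]
tool_rot: [1.286, 1.159, -1.287]
ft_force: [0.5, 0.2, -0.7]
grip_width: 0.946
time: 33.5
position: [0.4414, 0.0532, 0.1988]
tool_rot: [1.287, 1.157, -1.287]
ft_force: [0.6, 0.1, 1.6]
grip_width: 0.569
time: 34.12
position: [0.4414, 0.0532, 0.1987]
tool_rot: [1.287, 1.157, -1.287]
ft_force: [-1.3, -1.6, 4.7]
grip_width: 0.572
t 34.12 tcp [0.4414 0.0532 0.1987] grasp [0.4414 0.0532 0.0347] 
 [[0.0, 0.994, -0.106], [-0.0, -0.106, -0.994], [-1.0, 0.0, 0.0]] F [-1.3 -1.6  4.7] w 49.7
to (0.4416, 0.0531) 0.033 tool mm [1.7 0.2 0. ] rot [ 0.0007  0.0003 -0.0004]
to (0.6461, -0.0855) 0.24 tool mm [-205.1  218.3  116.3] rot [ 0.0007  0.0003 -0.0004]
```

```bash
python3 -m crank '[-10,0,0,0,0,0,40, -30,0,0,0,0,0,40, -40,0,0,0,0,0,40, -35,10,5,0,0,0,40, -15,30,16,0,0,0,40]'
python3 -m crank '[0,45,24,0,0,0,40, 0,45,24,0,0,0,40, 0,40,22,0,0,0,40, 0,32,17,0,0,0,40, 0,16,8,0,0,0,40]'
python3 -m crank '[20,0,0,0,0,0,40, 30,0,0,0,0,0,40, 30,0,0,0,0,0,40, 20,0,0,0,0,0,40, 8,0,0,0,0,0,40]'
python3 -m crank '[0,0,0,0,0,0,40, 0,0,0,0,0,0,40, 0,0,0,0,0,0,40, 0,0,0,0,0,0,40, 0,0,0,0,0,0,40]'
python3 - <<'E'
from h import *
st();to("p4",.0457)
E
```

```text
time: 34.75
position: [0.4787, 0.0296, 0.3311]
tool_rot: [1.284, 1.152, -1.285]
ft_force: [0.2, 0.2, -1.0]
grip_width: 0.569
time: 35.38
position: [0.6466, -0.0869, 0.3277]
tool_rot: [1.289, 1.158, -1.288]
ft_force: [-0.4, 1.0, -1.6]
grip_width: 0.57
time: 36.0
position: [0.6446, -0.0847, 0.2189]
tool_rot: [1.285, 1.16, -1.288]
ft_force: [-1.1, -0.3, -1.0]
grip_width: 0.57
time: 36.62
position: [0.6457, -0.0852, 0.2207]
tool_rot: [1.287, 1.157, -1.287]
ft_force: [0.1, 0.3, -0.4]
grip_width: 0.569
t 36.62 tcp [ 0.6457 -0.0852  0.2207] grasp [ 0.6457 -0.0852  0.0567] 
 [[0.0, 0.994, -0.106], [-0.0, -0.106, -0.994], [-1.0, 0.0, 0.0]] F [ 0.1  0.3 -0.4] w 49.5
to (0.6461, -0.0855) 0.0457 tool mm [11.   0.4  0.2] rot [ 0.0007  0.0002 -0.0003]
```

```bash
python3 -m crank '[3,0.4,0.2,0,0,0,40, 4,0,0,0,0,0,40, 2,0,0,0,0,0,40, 1,0,0,0,0,0,40, 0,0,0,0,0,0,40]'
python3 -m crank '[0.4,0,0,0,0,0,40, 0.4,0,0,0,0,0,40, 0.4,0,0,0,0,0,40, 0,0,0,0,0,0,40, 0,0,0,0,0,0,40]'
python3 - <<'E'
from h import *
st();to("p4",.0457)
E
```

```text
time: 37.25
position: [0.646, -0.0853, 0.2104]
tool_rot: [1.287, 1.157, -1.287]
ft_force: [0.2, 0.7, -1.7]
grip_width: 0.567
time: 37.88
position: [0.6461, -0.0853, 0.2098]
tool_rot: [1.287, 1.157, -1.287]
ft_force: [-2.5, 0.1, 5.4]
grip_width: 0.574
t 37.88 tcp [ 0.6461 -0.0853  0.2098] grasp [ 0.6461 -0.0854  0.0458] 
 [[0.0, 0.994, -0.106], [-0.0, -0.106, -0.994], [-1.0, 0.0, 0.0]] F [-2.5  0.1  5.4] w 49.9
to (0.6461, -0.0855) 0.0457 tool mm [ 0.1 -0.   0.1] rot [ 0.0008  0.0003 -0.0002]
```

Release, rise, then back off toward the robot so the cameras can see the row.

```bash
python3 -m crank '[0,0,0,0,0,0,48, 0,0,0,0,0,0,52, 0,0,0,0,0,0,60, 0,0,0,0,0,0,75, 0,0,0,0,0,0,87]'
python3 -m crank '[0,0,0,0,0,0,87, -10,0,0,0,0,0,87, -30,0,0,0,0,0,87, -40,0,0,0,0,0,87, -40,0,0,0,0,0,87]'
python3 -m crank '[-30,-20,5,0,0,0,87, -20,-40,20,0,0,0,87, 0,-45,40,0,0,0,87, 0,-30,45,0,0,0,87, 0,0,45,0,0,0,87]'
python3 -m crank '[0,-20,45,0,0,0,87, 0,-20,45,0,0,0,87, 0,-20,45,0,0,0,87, 0,-20,30,0,0,0,87, 0,0,0,0,0,0,87]'
python3 - <<'E'
from h import *
cans(H,.011);st()
for c in("side","top"):
    cv2.imwrite(f"pics/{c}9.png",ctrl.get_image(c)[:,:,::-1])
    for t in("vase","dish"):
        for r in ctrl.mark_of(c,t)[:1]: print(c,t,np.round(ray(c,r["at"],.008)[:2],4),np.round(r["at"]),round(r["confidence"],2))
E
```

```text
time: 38.5
position: [0.646, -0.0854, 0.2091]
tool_rot: [1.287, 1.157, -1.287]
ft_force: [1.5, 0.3, -0.1]
grip_width: 0.832
time: 39.12
position: [0.646, -0.0852, 0.3313]
tool_rot: [1.287, 1.157, -1.286]
ft_force: [0.2, -0.4, -0.5]
grip_width: 0.995
time: 39.75
position: [0.4935, -0.226, 0.3805]
tool_rot: [1.284, 1.154, -1.29]
ft_force: [1.0, 0.4, 1.2]
grip_width: 0.998
time: 40.38
position: [0.396, -0.3837, 0.3797]
tool_rot: [1.29, 1.154, -1.292]
ft_force: [-0.8, 0.9, 0.4]
grip_width: 1.002
can_green side [0.6738 0.168 ] area model/seen 1265 1248 0.57
can_green top [0.6714 0.1669] area model/seen 805 773 0.84
can_red side [0.6624 0.0846] area model/seen 961 966 0.91
can_red top [0.6617 0.0825] area model/seen 683 681 0.61
can_yellow side [ 0.6562 -0.    ] area model/seen 720 738 0.59
can_yellow top [ 0.6525 -0.0019] area model/seen 605 589 0.93
can_blue side [ 0.6462 -0.0837] area model/seen 531 516 0.85
can_blue top [0.6666 0.0843] area model/seen 564 661 0.64
t 41.17 tcp [ 0.3984 -0.3808  0.3793] grasp [ 0.3984 -0.3808  0.2153] 
 [[-0.0, 0.994, -0.106], [-0.0, -0.106, -0.994], [-1.0, -0.0, 0.0]] F [-0.9  0.1  0.2] w 87.4
side vase [0.6767 0.2772] [129. 241.] 0.86
side dish [ 0.6361 -0.1995] [301. 158.] 0.66
top vase [0.6814 0.268 ] [144. 132.] 0.56
top dish [ 0.6268 -0.1939] [353. 162.] 0.57
```

```bash
python3 -c "
import cv2,numpy as np
a=cv2.imread('pics/side9.png')[110:330,60:380];b=cv2.imread('pics/top9.png')[90:210,90:410]
cv2.imwrite('pics/fin.png',np.vstack([cv2.resize(a,None,fx=1.7,fy=1.7),cv2.resize(b,None,fx=1.7,fy=1.7)]))"
```

```text
(no output)
```

View pics/fin.png

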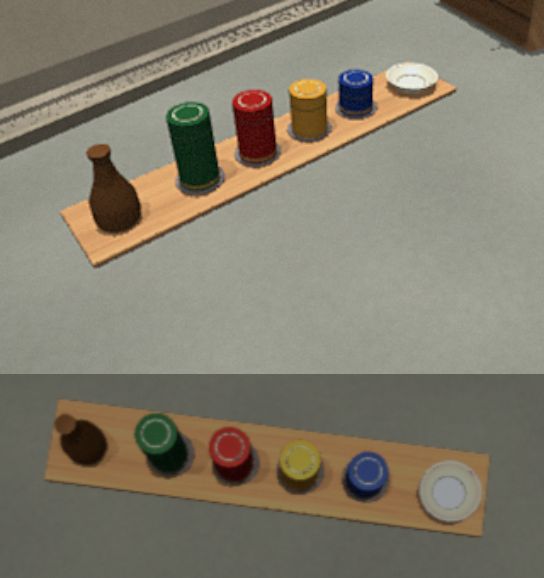

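The combined view shows, from the vase to the dish, green (192,145), red (254,125), yellow (308,110) and blue (356,92). All four stand upright, each on its pad, and the vase and dish are in place.

```bash
python3 -c "
from bench import ctrl
print(ctrl.close_job())"
```

```text
the job is handed in; nothing more can be done
None
```

The four canisters stand upright on the pads in height order. Green is on pad_1 at the vase end, then red on pad_2, yellow on pad_3 and blue on pad_4 at the dish end. The job was handed in at about 41 s of the 101 s allowed, with the arm clear of everything.

- **Placing:** each canister was lowered in steps of 0.5 mm or less until contact. The force readings then were 8 N or less.
- **Final position check:** the networks put each canister within about 2.5 mm of its measured pad centre. The one exception is the top-camera result for blue, which landed on red's position, so I took it as a misdetection. The side camera and the picture both show blue centred on pad_4.
- **Vase and dish:** the pictures show them unmoved. The networks' marks for them scattered by 3 to 10 mm between readings, with the largest shift on the vase in the top camera. I put that down to noise, since the arm never came near either.

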